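Fold back the bifold door of the game cupboard

ROBOT

A 6-joint arm with a two-finger parallel gripper is mounted at the origin on the work surface. World frame = base frame: x ahead of the robot, y to its left, z up, the work surface at z = 0. Lengths are in m, angles in rad, forces in N, time in s.
With the tool pointing down it reaches from about 0.325 to 0.775 m from the base axis. Payload 5.5 kg.
Tool frame: the origin (TCP) lies between the finger pads; the fingertips stand 22 mm ahead of it and the grasp point (between the pads) lies 3 mm ahead of it; z points along the fingers, y is the line along which they close (so a half turn about z gives the same grasp; the last joint's range is limited). The gripper opens to 85 mm and grips with 20 to 120 N. Pads are 22 mm wide; open, the fingers measure 114 mm over their backs; the gripper's body (76 mm by 85 mm) begins 54 mm behind the grasp point. The pads swing forward as they close: fully open they stand 13 mm farther back than shut.
Start: joints at [1.111, 0.091, 1.231, -0, 1.82, -0.057], TCP at [0.235, 0.552, 0.253] pointing down, gripper open.
Joint ranges: [-2.87, 2.87], [-0.86, 2.18], [0.17, 2.46], [-1.51, 4.65], [0.06, 2.69], [-2.65, 2.65]. Speed limits (rad/s): [2.57, 2.57, 3.01, 3.14, 3.14, 3.14].

INTERFACE

Orientations are given as a unit quaternion [w, x, y, z].
In Python, from rig import get_obs, grab_frame, finish_job, outline_of gives the robot as it stands. The module is installed in compiled form; this text tells all that it offers.
- The arm moves only by the tool drive_tool, never from a script. Its argument "increments" is a list of rows, each an object of numbers: "dx", "dy", "dz": the shift along the tool's x, y, z in cm; "turn": the turn about the tool's z in degrees; "jaw": the gripper command: -1 is fully open, 1 is shut, values between are in proportion. In form: [{"dx": .., "dy": .., "dz": .., "turn": .., "jaw": ..}, ...]. A call has 1 to 10 rows; each row is the pose to reach, as a shift and turn from the pose commanded when the call began, along the tool's axes at that moment; what a row does not reach only later rows make up. A row lasts 1/10 s, in which the tool goes at most 50 mm and 8.59 degrees, less where a joint would pass 70% of its speed; a pose out of reach is approached as far as the arm can. A call with a gripper value outside its range is refused whole. The fingers move at their own pace and stop on an object; "newtons" is the grip in N (left out, the last holds). Time passes only in rows, so rows that repeat a pose let the fingers close. It gives the time, the measured TCP pose, the force, the opening and the grip force at its end, in the units of the state.
- get_obs(): the state, without advancing time (a new reading comes with each control period).
- grab_frame(name): name is "scene" or "top" or "wrist"; returns a dict with "image" (400x640x3 uint8, red, green, blue), "depth" (400x640 float32, m along the optical axis (not along the pixel's ray), 0 where there is no reading), "vertical_fov" (degrees; the focal length in pixels is half the picture's height over the tangent of half this angle, whatever the lens; pixels are square), "cx", "cy" (the principal point, pixels), "k1" (the pictures are not rectified: a ray, as slopes to the right and down, at radius r is drawn at 1 + k1 r^2 times it, then the intrinsics apply), "rvec" (rotation vector, rad) and "tvec" (3), from world to camera coordinates, as OpenCV has them; the wrist camera has in their place "T_tool_cam" (4x4, takes a point from camera to tool coordinates, whose origin is the TCP and whose axes are the flange's). Camera axes: x right, y down, z forward; pixel columns grow to the right and rows downward; lengths in m; the calibration is good to about 2 mm. A picture is of the moment at which its call begins: read the wrist's pose just before it.
- finish_job(): hands the job in; it is judged then, once.
Trained networks look in a picture, given as the dict that the camera call returned (one of the last four; its "shot" number tells which), for a name from the list of things; names that differ only in an ending like _2 or _b are one class to them, and where a whole thing is asked for, a point or a joint stands for the part that bears it (a point fixed in the world has none). Each returns a list of dicts, best first, with "confidence" (0 to 1); they miss things now and then, are a little off and sometimes report something else, mostly with a low value. They report only what shows in the picture. A call takes as long as a camera call.
- outline_of(picture, name): "pixels" (400x640 bool, what is visible of it) and "position" ([column, row] in pixels, amid what is visible of it).
The state is a dict: "clock": time; "joint_positions": joint angles; "qvel": joint speeds; "tau": joint torques, N m; "eef_pos": TCP position; "tcp_rot": TCP orientation; "force": force on the tool from outside, world axes, zero at the start; "wrist_torque": the same for the moment, N m; "opening": finger opening in m; "gripper_force": force on a finger pad.
Only numpy, scipy, OpenCV 4.12 (cv2) and the standard library are available. Lean on these libraries where they do the work, as an engineer would, in place of code of your own. Each camera call takes 0.05 s, during which the arm holds its last target. There are 200 camera calls.

TASK

Take the bifold door of the small game cupboard by its handle, pull it out so that both leaves fold along the track, and go on folding it back until you feel it push the hold-open catch in the track right in and come up firm. Do not force the door once it is firm, leave it folded back, and do not disturb the dice tray with its dice, the sugar bowl or the lamp.

Things in the scene. Friction and masses are not known exactly. Their poses are not given: they have to be found in the camera images.
- cupboard: Pale wooden table-top cupboard with a green bifold door, fixed; 290 wide, 245 high. Origin on the table; x to its back, y to the left of one facing the door, z up. Top board 231-245 high, x -105 to +85, overhangs the closed door. Two equal leaves, each 130 hinge to hinge, 10 thick, 22-226 high. Hinge lines in the plane x = -88; the leaves' outer faces are 11 in front of their hinge lines.
- jamb (a point): Point on the fixed upright hinge line of the first leaf, at cupboard x = -88, y = +133, 216 high. The first leaf runs from here towards -y when closed.
- fold (a point): Point on the upright hinge line joining the two leaves, 216 high, 130 from jamb. It swings out (to cupboard -x) as the door opens.
- guide (a point): Point on the far upright edge of the second leaf, 216 high, 130 from fold; a pin here keeps it on the straight track x = -88 under the top board. It slides towards jamb as the door folds.
- pull: Steel bow handle on the second leaf's outer face: round bar 10 thick, 54 clear between its posts, 41 clear between face and bar, open above and below for a finger to hook or push. Origin in the middle of that gap, 45 from the fold line, 31.5 out from the hinge plane, 216 high (bar's centre height). x points into the leaf (bar centre at -25.5, face at +20.5), y along the leaf to the fold, z up.
- leaf1 (a joint): Angle a of the first leaf, rad: 0 closed, at most 1.42, grows as the fold swings out. The second leaf turns the other way by the same angle, so the fold is 130 sin(a) out from the track and the guide 260 cos(a) from the jamb; the handle turns by +a about z in the cupboard's frame. Friction of about 3 N at the handle; stays where it is left.
- plunger (a joint): Hold-open catch hidden in the track under the top board: how far the guide has pushed it in, m; 0 untouched, 0.008 fully in (hard end). Resists with about 3 N along the track (4-5 N at the handle), stays where pushed. Its place is unknown: met at a door angle between 1.0 and 1.3, fully in some 0.04 rad later. Never press the door with more than 35 N.
- tray_c (a point): Centre, half-way up, of the blue dice tray, 130 x 170 x 24, loose.
- die0_c (a point): Centre of an amber die, 18 cube, loose in the tray.
- die1_c (a point): Centre of an amber die, 18 cube, loose in the tray.
- die2_c (a point): Centre of an amber die, 18 cube, loose in the tray.
- bowl_c (a point): Centre, half-way up, of the stainless sugar bowl with its lid, 100 across and 95 high, loose.
- lamp_c (a point): Point on the axis of the round grey lamp base, 14 above the table; base 130 across, lamp 265 high with its shade 120 across, fixed.
- lamp_toggle (a joint): Small black toggle switch on the lamp base: 0 off, 0.6 rad on.

How it is judged:
On the way, in this order (a step that is already met when the one before it is completed fails the run):
1. the door is pulled out by its handle to at least 0.35 rad (value of joint leaf1 above 0.35 rad and contact force between the fingers and pull above 0.5 N).
2. the folding door has pushed the catch at least 5 mm in (value of joint plunger above 0.005 m), for 0.2 s.
At the end, for the whole second after the job is handed in: The catch is at least 5 mm in (of 8), the door is left folded back beyond 0.95 rad and is at rest (value of joint plunger above 0.005 m and value of joint leaf1 above 0.95 rad and velocity of joint leaf1 between -0.05 and 0.05 rad/s); the robot touches nothing.
It fails at once if the door is forced: pressed with more than 35 N (contact force between any of the fingers, the arm and cupboard above 35 N).
It fails at once if the tray is shifted more than 20 mm (distance of tray_c from where it was at the start of the episode above 0.02 m).
It fails at once if a die is shifted more than 20 mm (distance of any of die0_c, die1_c, die2_c from where it was at the start of the episode above 0.02 m).
It fails at once if the sugar bowl is shifted more than 20 mm or tipped (distance of bowl_c from where it was at the start of the episode above 0.02 m or angle between bowl_c's own z axis and vertical above 0.3 rad).
It fails at once if the lamp is switched on (value of joint lamp_toggle above 0.3 rad).
It also fails if it takes over 54 s, if anything falls off the work surface, if the arm or the gripper's body presses on something with over 40 N, if the wrist force passes 120 N, or if a joint passes its speed limit or range.

## Working session

There is one attempt and no reset: what is moved stays moved. The work goes in short steps, Python scripts to look and compute and a tool call to move; the robot and the scene stay as the last step left them, time stands still between calls to the robot, and variables do not carry over. Pictures are saved under pics/ and viewed, at most 10 in all, crops included, and the job is handed in when it is done.

Besides the shell and the picture viewer there is one more tool, called as a command line: name --argument value ..., lists and objects as JSON in quotes. drive_tool: Moves the arm, as the interface text tells. Its arguments: {"type":"object","properties":{"increments":{"type":"array","items":{"type":"object","properties":{"dx":{"type":"number"},"dy":{"type":"number"},"dz":{"type":"number"},"turn":{"type":"number"},"jaw":{"type":"number"}}}},"newtons":{"type":"number"}},"required":["increments"]}

```bash
mkdir -p pics; cat > h.py <<'E'
import numpy as np, cv2
from rig import *
def K(p):
    f=200/np.tan(np.radians(p["vertical_fov"])/2); return np.array([[f,0,p["cx"]],[0,f,p["cy"]],[0,0,1.]])
def pts(p,mask):
    r,c=np.nonzero(mask&(p["depth"]>0)); d=p["depth"][r,c]
    u=cv2.undistortPoints(np.stack([c,r],1).astype(float)[:,None],K(p),np.array([p["k1"],0,0,0,0.]))[:,0]
    P=np.c_[u*d[:,None],d]
    if "rvec" in p:
        R=cv2.Rodrigues(np.array(p["rvec"],float))[0]; return (P-np.ravel(p["tvec"]))@R
    return P
def save(p,n): cv2.imwrite("pics/"+n+".png",p["image"][:,:,::-1])
E
python3 - <<'E'
from h import *
o=get_obs(); print(o["clock"],o["eef_pos"],o["tcp_rot"],o["force"])
ims=[]
for n in("scene","top"):
    p=grab_frame(n); ims.append(p["image"])
    for k in("cupboard","pull","leaf1","tray_c","bowl_c","lamp_c"):
        for d in outline_of(p,k)[:1]:
            X=pts(p,d["pixels"])
            print(n,k,round(d["confidence"],2),np.round(d["position"]),len(X),np.median(X,0).round(3) if len(X) else "",np.percentile(X,[2,98],axis=0).round(3).tolist() if len(X) else "")
    save(p,n)
E
```

```text
0.0 [0.23508069 0.55176076 0.25213029] [-2.64632925e-04  2.00046181e-01  9.79785961e-01 -9.62714382e-04] [-1.03764487 -0.58636363  0.90491636]
scene cupboard 0.61 [336. 221.] 4908 [0.657 0.041 0.133] [[0.527, 0.012, 0.026], [0.763, 0.088, 0.225]]
scene pull 0.72 [344. 208.] 156 [0.709 0.017 0.219] [[0.664, -0.002, 0.213], [0.739, 0.059, 0.222]]
scene leaf1 0.88 [336. 221.] 4889 [0.658 0.041 0.133] [[0.527, 0.012, 0.027], [0.763, 0.088, 0.225]]
scene tray_c 0.71 [192. 293.] 2506 [ 0.456 -0.332  0.005] [[0.389, -0.418, -0.001], [0.525, -0.247, 0.024]]
scene bowl_c 0.65 [242. 326.] 1385 [ 0.674 -0.353  0.068] [[0.62, -0.388, 0.025], [0.707, -0.3, 0.092]]
scene lamp_c 0.74 [345. 205.] 10270 [0.66 0.07 0.19] [[0.502, 0.012, 0.008], [0.777, 0.239, 0.246]]
top cupboard 0.93 [285. 192.] 7016 [0.615 0.13  0.245] [[0.469, 0.017, 0.005], [0.769, 0.247, 0.252]]
top pull 0.52 [178. 240.] 1885 [0.481 0.466 0.209] [[0.424, 0.427, 0.013], [0.547, 0.523, 0.266]]
top leaf1 0.62 [322. 171.] 167 [0.698 0.022 0.221] [[0.647, -0.002, -0.002], [0.741, 0.056, 0.228]]
top tray_c 0.59 [426. 249.] 2058 [ 0.458 -0.331  0.006] [[0.39, -0.415, -0.003], [0.522, -0.243, 0.028]]
top bowl_c 0.61 [428. 190.] 748 [ 0.655 -0.332  0.072] [[0.614, -0.384, 0.024], [0.703, -0.292, 0.096]]
top lamp_c 0.76 [178. 242.] 1892 [0.481 0.467 0.209] [[0.424, 0.427, 0.01], [0.548, 0.532, 0.266]]
```

View pics/scene.png

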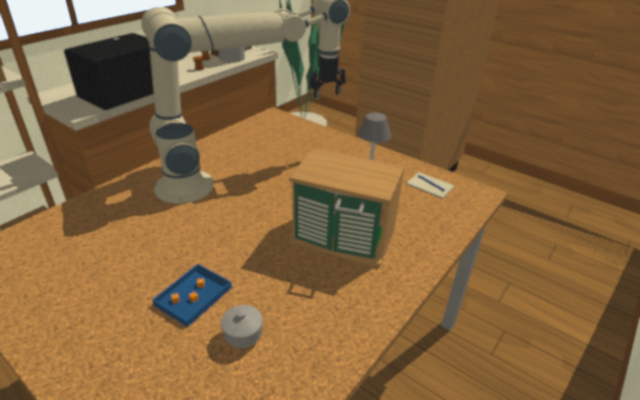

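View pics/top.png

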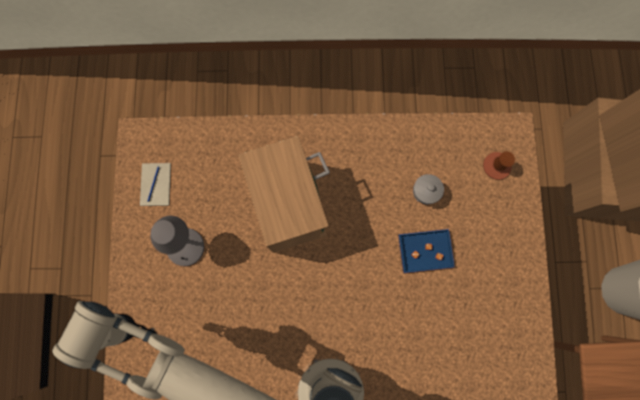

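The top view shows the cupboard at about (285,190), with its door facing image right (world −y) and the handle at (320,165). The lamp is at (175,240), the bowl at (428,190) and the tray at (427,250). The handle side is clear. Next I'll fit the cupboard pose.

```bash
python3 - <<'E'
from h import *
p=grab_frame("top"); X=pts(p,outline_of(p,"cupboard")[0]["pixels"])
T=X[(abs(X[:,2]-.245)<.012)]; 
(c,wh,ang)=cv2.minAreaRect((T[:,:2]*1000).astype(np.float32)); print("rect",c,wh,ang,len(T),np.median(T[:,2]))
s=grab_frame("scene"); d=outline_of(s,"leaf1")[0]; Y=pts(s,d["pixels"]); Y=Y[(Y[:,2]>.03)&(Y[:,2]<.19)]
for it in range(3):
    m=Y[:,:2].mean(0); v=np.linalg.svd(Y[:,:2]-m,full_matrices=False)[2][0]; v*=-np.sign(v[0]); n=np.array([v[1],-v[0]])  # cup y=v, cup x=n
    r=(Y[:,:2]-m)@n; Y=Y[abs(r)<.008]
print("face yaw deg",np.degrees(np.arctan2(n[1],n[0])),"face pt",m,len(Y), "range along", np.percentile((Y[:,:2]-m)@v,[1,99]))
for q,nm in((s,"scene"),(p,"top")):
    for d in outline_of(q,"pull")[:3]:
        H=pts(q,d["pixels"]); H=H[H[:,2]>.2]; 
        if len(H): print(nm,d["confidence"],d["position"],len(H),((H[:,:2]-m)@np.c_[n,v]).round(3)[::12].tolist(),np.median(H[:,2]))
E
```

```text
rect (623.9970703125, 137.6260223388672) (292.1355895996094, 189.52882385253906) 17.640850067138672 6090 0.24561459922960255
face yaw deg 107.76138967613731 face pt [0.65244609 0.04555399] 3300 range along [-0.1194977   0.12917053]
scene 0.73 [347.8, 207.2] 141 [[-0.012, -0.006], [-0.034, -0.008], [-0.007, -0.076], [-0.024, -0.072], [-0.056, -0.013], [-0.033, -0.074], [-0.051, -0.038], [-0.054, -0.026], [-0.049, -0.057], [-0.053, -0.042], [-0.048, -0.073], [-0.052, -0.072]] 0.2187046644017756
top 0.59 [321.2, 159.3] 105 [[-0.041, -0.079], [-0.033, -0.075], [-0.04, -0.069], [-0.01, -0.073], [-0.047, -0.049], [-0.046, -0.037], [-0.047, -0.023], [-0.041, -0.014], [-0.015, -0.012]] 0.2213978030027626
```

drive_tool --increments '[{"dz":-5,"jaw":1},{"dz":-10,"jaw":1},{"dz":-10,"jaw":1},{"dz":-10,"dx":-5,"dy":-2.3,"jaw":1},{"dz":-10,"dx":-10,"dy":-4.6,"jaw":1},{"dz":-10,"dx":-15,"dy":-6.9,"jaw":1},{"dz":-10,"dx":-20,"dy":-9.1,"jaw":1},{"dz":-10,"dx":-25,"dy":-11.4,"jaw":1},{"dz":-10,"dx":-30,"dy":-13.7,"jaw":1},{"dz":-10,"dx":-35,"dy":-16,"jaw":1}]'

```text
$.increments[0]: bad value
```

drive_tool --increments '[{"dx":-4,"dy":-1.8,"turn":8,"jaw":1},{"dx":-8,"dy":-3.7,"turn":16,"jaw":1},{"dx":-12,"dy":-5.5,"turn":24,"jaw":1},{"dx":-16,"dy":-7.3,"turn":32,"jaw":1},{"dx":-20,"dy":-9.1,"turn":40,"jaw":1},{"dx":-24,"dy":-11,"turn":48,"jaw":1},{"dx":-27.3,"dy":-12.4,"turn":49.2,"jaw":1},{"dx":-27.3,"dy":-12.4,"turn":49.2,"jaw":1},{"dx":-27.3,"dy":-12.4,"turn":49.2,"jaw":1},{"dx":-27.3,"dy":-12.4,"turn":49.2,"jaw":1}]'

```text
$.increments[0]: bad value
```

```bash
cat >> h.py <<'E'
from scipy.spatial.transform import Rotation as Ro
CO=np.array([.621,.1471]); yaw=np.radians(107.7); N=np.array([np.cos(yaw),np.sin(yaw)]); V=np.array([-N[1],N[0]]); CR=np.c_[N,V]
def tool(o):
    q=o["tcp_rot"]; return Ro.from_quat([q[1],q[2],q[3],q[0]]).as_matrix(),np.array(o["eef_pos"])
def wpts(p,o,mask):
    P=pts(p,mask); T=np.array(p["T_tool_cam"]); P=P@T[:3,:3].T+T[:3,3]; R,t=tool(o); return P@R.T+t
def cup(X): return np.c_[(X[:,:2]-CO)@CR,X[:,2]]
E
python3 - <<'E'
from h import *
o=get_obs(); R,t=tool(o); print(o["clock"],t,R.round(3).tolist(),o["opening"],o["force"],o["joint_positions"]); p=grab_frame("wrist"); save(p,"w1")
print(np.array(p["T_tool_cam"]).round(3).tolist())
print("tcp cup",cup(t[None]))
for d in outline_of(p,"pull")[:2]:
    H=cup(wpts(p,o,d["pixels"])); print(d["confidence"],d["position"],len(H),np.percentile(H,[3,25,50,75,97],axis=0).round(4).tolist())
E
```

```text
1.0 [0.23520036 0.55200601 0.25333257] [[-0.92, 0.392, 0.0], [0.392, 0.92, 0.0], [-0.0, 0.0, -1.0]] 0.0855773077131072 [ 0.65040442 -0.33214576 -0.80422356] [ 1.11132013e+00  9.10275290e-02  1.23067534e+00 -1.17587533e-05
  1.81976421e+00 -5.67149999e-02]
[[-0.0, -0.957, -0.29, 0.074], [1.0, 0.0, -0.001, 0.002], [0.001, -0.29, 0.957, -0.12], [0.0, 0.0, 0.0, 1.0]]
tcp cup [[0.5030342  0.24443164 0.25333257]]
```

View pics/w1.png

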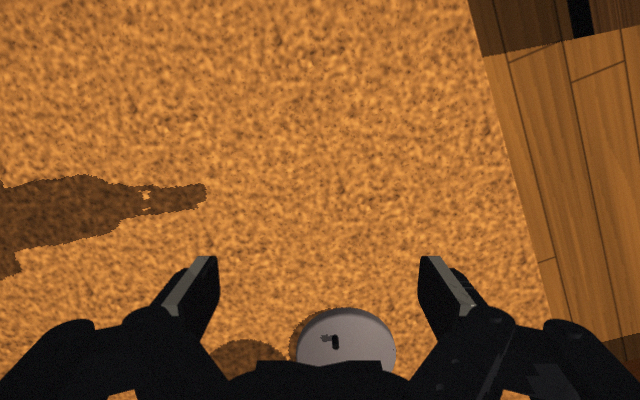

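The wrist view shows only the table and the lamp base at (345,340); the arm hasn't moved. The moves were refused, so I'll resend them with every field filled in.

drive_tool --increments '[{"dx":0,"dy":0,"dz":-5,"turn":0,"jaw":1},{"dx":0,"dy":0,"dz":-10,"turn":0,"jaw":1},{"dx":0,"dy":0,"dz":-10,"turn":0,"jaw":1},{"dx":-5,"dy":-2.3,"dz":-10,"turn":0,"jaw":1},{"dx":-10,"dy":-4.6,"dz":-10,"turn":0,"jaw":1},{"dx":-15,"dy":-6.9,"dz":-10,"turn":0,"jaw":1},{"dx":-20,"dy":-9.1,"dz":-10,"turn":0,"jaw":1},{"dx":-25,"dy":-11.4,"dz":-10,"turn":0,"jaw":1},{"dx":-30,"dy":-13.7,"dz":-10,"turn":0,"jaw":1},{"dx":-35,"dy":-16,"dz":-10,"turn":0,"jaw":1}]' --newtons 20

```text
clock: 2.1
eef_pos: [0.4721, 0.2917, 0.3536]
tcp_rot: [0.0, 0.2, 0.98, 0.0]
force: [-0.1, 1.3, -0.2]
opening: 0.0005
gripper_force: 0.0
```

drive_tool --increments '[{"dx":-4,"dy":-1.8,"dz":0,"turn":8,"jaw":1},{"dx":-8,"dy":-3.7,"dz":0,"turn":16,"jaw":1},{"dx":-12,"dy":-5.5,"dz":0,"turn":24,"jaw":1},{"dx":-16,"dy":-7.3,"dz":0,"turn":32,"jaw":1},{"dx":-20,"dy":-9.1,"dz":0,"turn":40,"jaw":1},{"dx":-24,"dy":-11,"dz":0,"turn":48,"jaw":1},{"dx":-27.4,"dy":-12.5,"dz":0,"turn":49.2,"jaw":1},{"dx":-27.4,"dy":-12.5,"dz":0,"turn":49.2,"jaw":1},{"dx":-27.4,"dy":-12.5,"dz":0,"turn":49.2,"jaw":1},{"dx":-27.4,"dy":-12.5,"dz":0,"turn":49.2,"jaw":1}]'

```text
clock: 3.1
eef_pos: [0.6737, 0.0718, 0.3538]
tcp_rot: [0.0, 0.589, 0.808, 0.0]
force: [0.9, 0.2, 0.7]
opening: -0.0001
gripper_force: 0.0
```

```bash
python3 - <<'E'
from h import *
o=get_obs(); R,t=tool(o); print(o["clock"],t,R.round(3).tolist(),o["opening"],o["force"],o["joint_positions"]); p=grab_frame("wrist"); save(p,"w2")
print("tcp cup",cup(t[None]))
for d in outline_of(p,"pull")[:2]:
    H=cup(wpts(p,o,d["pixels"])); print(d["confidence"],d["position"],len(H),np.percentile(H,[3,25,50,75,97],axis=0).round(4).tolist())
A=cup(wpts(p,o,np.ones((400,640),bool))); A=A[abs(A[:,2]-.245)<.006]; print("board front x",np.percentile(A[:,0],[.5,2,5]),"y",np.percentile(A[:,1],[.5,2]))
E
```

```text
3.1 [0.67368289 0.07178704 0.35381021] [[-0.306, 0.952, 0.0], [0.952, 0.306, 0.0], [0.0, 0.001, -1.0]] -0.00013631350170213575 [0.87563045 0.18714458 0.73165968] [ 5.57925503e-02  3.71132154e-01  7.26832264e-01  3.81777590e-04
  2.04314226e+00 -2.54497676e-01]
tcp cup [[-0.0877651  -0.02729133  0.35381021]]
0.75 [368.1, 244.3] 1117 [[-0.1516, -0.0807, 0.2146], [-0.1449, -0.0752, 0.2182], [-0.1318, -0.0703, 0.2191], [-0.1211, -0.0141, 0.2197], [-0.1124, -0.0075, 0.2207]]
0.21 [274.8, 109.7] 98711 [[-0.0977, -0.1349, 0.2425], [-0.059, -0.0723, 0.2435], [-0.021, -0.0014, 0.244], [0.0121, 0.0715, 0.2444], [0.0377, 0.1356, 0.2453]]
board front x [-0.10047863 -0.09756691 -0.09204556] y [-0.14213164 -0.1378601 ]
```

View pics/w2.png

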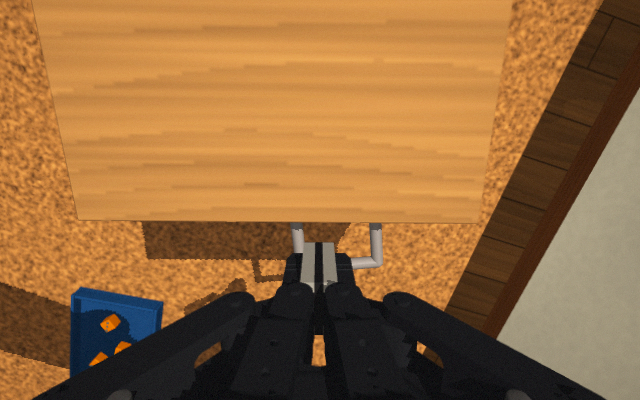

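The close view shows the bow handle with posts at columns 297 and 377, clear of the board edge at row 222. It sits about 16 mm right of the fingers, and the tool is still 36 mm short of the gap. I'll centre over the gap first.

drive_tool --increments '[{"dx":-1.8,"dy":0.8,"dz":0,"turn":0,"jaw":1},{"dx":-3.6,"dy":1.6,"dz":0,"turn":0,"jaw":1},{"dx":-3.6,"dy":1.6,"dz":3,"turn":0,"jaw":1},{"dx":-3.6,"dy":1.6,"dz":6,"turn":0,"jaw":1},{"dx":-3.6,"dy":1.6,"dz":6,"turn":0,"jaw":1}]'

```text
clock: 3.7
eef_pos: [0.6987, 0.0426, 0.2872]
tcp_rot: [-0.004, 0.589, 0.808, -0.003]
force: [0.4, -0.1, -0.3]
opening: 0.0003
gripper_force: 0.0
```

```bash
python3 - <<'E'
from h import *
o=get_obs(); R,t=tool(o); print(o["clock"],t,o["force"]); p=grab_frame("wrist"); save(p,"w3")
print("tcp cup",cup(t[None]))
for d in outline_of(p,"pull")[:1]:
    H=cup(wpts(p,o,d["pixels"])); print(d["confidence"],d["position"],len(H),np.percentile(H,[3,25,50,75,97],axis=0).round(4).tolist())
E
```

```text
3.7 [0.69867133 0.04256513 0.2872273 ] [ 0.35716515 -0.10694483 -0.30365156]
tcp cup [[-0.123201   -0.04221242  0.2872273 ]]
0.77 [351.9, 255.1] 2515 [[-0.1538, -0.0799, 0.2155], [-0.1452, -0.0742, 0.2182], [-0.1341, -0.063, 0.2191], [-0.1218, -0.013, 0.2198], [-0.1114, -0.0077, 0.2206]]
```

View pics/w3.png

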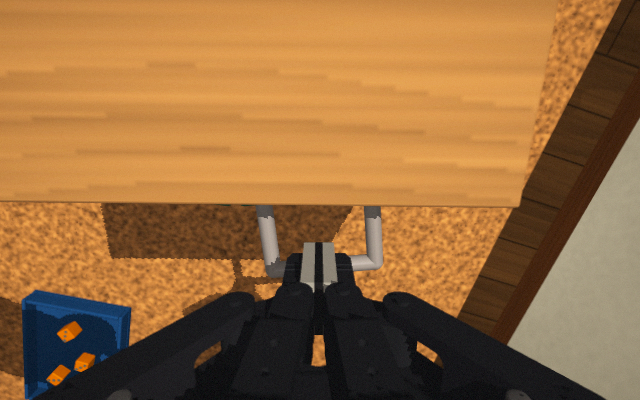

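The fingers hang at about (320,260), between the posts at (268,240) and (374,240) and in front of the board edge at row 205. I'll descend into the gap.

drive_tool --increments '[{"dx":0,"dy":0,"dz":2,"turn":0,"jaw":1},{"dx":0,"dy":0,"dz":4,"turn":0,"jaw":1},{"dx":0,"dy":0,"dz":6,"turn":0,"jaw":1},{"dx":0,"dy":0,"dz":7,"turn":0,"jaw":1},{"dx":0,"dy":0,"dz":7,"turn":0,"jaw":1}]'

```text
clock: 4.3
eef_pos: [0.7003, 0.0419, 0.2238]
tcp_rot: [0.0, 0.59, 0.808, 0.0]
force: [-0.4, 0.2, 0.1]
opening: 0.0005
gripper_force: 0.0
```

```bash
cat >> h.py <<'E'
def pose(a,d,e=0): # tcp in cupboard frame, mm; d out from hinge plane, e toward fold
    s,c=np.sin(a),np.cos(a); return np.array([-88-(85+e)*s-d*c,133-260*c+(85+e)*c-d*s])
def rows(x0,a0,W): # x0 cup mm
    for a,d,e in W:
        D=pose(a,d,e)-x0; c,s=np.cos(a0),np.sin(a0)
        print(round(a,2),d,"dx %.1f dy %.1f turn %.0f"%((D[0]*c+D[1]*s)/10,(D[0]*s-D[1]*c)/10,-np.degrees(a-a0)))
def now():
    o=get_obs(); R,t=tool(o); a=np.arctan2(R[1,0],R[0,0])-yaw; x=cup(t[None])[0]*1000
    print("t %.2f cup"%o["clock"],x.round(1),"tool a %.3f"%a,"F cup",(np.array(o["force"][:2])@CR).round(1),np.round(o["force"],1)); return x[:2],a
E
python3 - <<'E'
from h import *
x,a=now()
rows(x,a,[(0,40,0)]+[(k*.05,42,0) for k in range(1,9)])
E
```

```text
t 4.30 cup [-124.3  -43.6  223.8] tool a 0.001 F cup [0.3 0.3] [-0.4  0.2  0.1]
0 40 dx -0.4 dy -0.2 turn 0
0.05 42 dx -1.0 dy 0.0 turn -3
0.1 42 dx -1.4 dy 0.2 turn -6
0.15 42 dx -1.8 dy 0.3 turn -9
0.2 42 dx -2.2 dy 0.3 turn -11
0.25 42 dx -2.5 dy 0.3 turn -14
0.3 42 dx -2.9 dy 0.3 turn -17
0.35 42 dx -3.2 dy 0.2 turn -20
0.4 42 dx -3.5 dy 0.1 turn -23
```

drive_tool --increments '[{"dx":0,"dy":0,"dz":0.9,"turn":0,"jaw":1},{"dx":-0.4,"dy":0,"dz":0.9,"turn":0,"jaw":1},{"dx":-0.7,"dy":0,"dz":0.9,"turn":-1,"jaw":1},{"dx":-1.0,"dy":0,"dz":0.9,"turn":-3,"jaw":1},{"dx":-1.4,"dy":0.2,"dz":0.9,"turn":-6,"jaw":1},{"dx":-1.8,"dy":0.3,"dz":0.9,"turn":-9,"jaw":1},{"dx":-2.2,"dy":0.3,"dz":0.9,"turn":-11,"jaw":1},{"dx":-2.2,"dy":0.3,"dz":0.9,"turn":-11,"jaw":1}]'

```text
clock: 5.1
eef_pos: [0.71, 0.0214, 0.215]
tcp_rot: [-0.0, 0.509, 0.861, 0.0]
force: [-1.9, 1.6, 0.1]
opening: -0.0001
gripper_force: 0.9
```

```bash
python3 - <<'E'
from h import *
x,a=now()
rows(x,a,[(k*.05,43,0) for k in range(4,13)])
E
```

```text
t 5.10 cup [-146.8  -46.5  215. ] tool a 0.193 F cup [2.1 1.3] [-1.9  1.6  0.1]
0.2 43 dx -0.0 dy 0.0 turn -0
0.25 43 dx -0.4 dy -0.0 turn -3
0.3 43 dx -0.7 dy -0.1 turn -6
0.35 43 dx -1.0 dy -0.2 turn -9
0.4 43 dx -1.3 dy -0.4 turn -12
0.45 43 dx -1.6 dy -0.6 turn -15
0.5 43 dx -1.8 dy -0.9 turn -18
0.55 43 dx -2.0 dy -1.2 turn -20
0.6 43 dx -2.2 dy -1.5 turn -23
```

drive_tool --increments '[{"dx":-0.4,"dy":0,"dz":0,"turn":-3,"jaw":1},{"dx":-0.7,"dy":-0.1,"dz":0,"turn":-6,"jaw":1},{"dx":-1.0,"dy":-0.2,"dz":0,"turn":-9,"jaw":1},{"dx":-1.3,"dy":-0.4,"dz":0,"turn":-12,"jaw":1},{"dx":-1.6,"dy":-0.6,"dz":0,"turn":-15,"jaw":1},{"dx":-1.8,"dy":-0.9,"dz":0,"turn":-18,"jaw":1},{"dx":-2.0,"dy":-1.2,"dz":0,"turn":-20,"jaw":1},{"dx":-2.2,"dy":-1.5,"dz":0,"turn":-23,"jaw":1},{"dx":-2.2,"dy":-1.5,"dz":0,"turn":-23,"jaw":1}]'

```text
clock: 6.0
eef_pos: [0.7051, -0.0019, 0.2148]
tcp_rot: [-0.003, 0.326, 0.945, 0.001]
force: [-12.2, 9.5, 2.3]
opening: -0.0001
gripper_force: 7.7
```

```bash
python3 - <<'E'
from h import *
x,a=now(); o=get_obs(); p=grab_frame("wrist"); save(p,"w4")
rows(x,a,[(.65,38,4),(.7,34,6),(.75,30,8)]+[(k*.05,24,8) for k in range(16,23)])
H=cup(wpts(p,o,outline_of(p,"pull")[0]["pixels"])); H=H[abs(H[:,2]-.219)<.006]; print(np.percentile(H,[2,50,98],axis=0).round(3).tolist())
E
```

```text
t 6.00 cup [-167.6  -34.8  214.8] tool a 0.598 F cup [12.8  8.7] [-12.2   9.5   2.3]
0.65 38 dx 0.1 dy -1.0 turn -3
0.7 34 dx 0.5 dy -1.7 turn -6
0.75 30 dx 0.9 dy -2.4 turn -9
0.8 24 dx 1.6 dy -3.0 turn -12
0.85 24 dx 1.7 dy -3.6 turn -14
0.9 24 dx 1.9 dy -4.2 turn -17
0.95 24 dx 2.0 dy -4.8 turn -20
1.0 24 dx 2.3 dy -5.4 turn -23
1.05 24 dx 2.5 dy -6.0 turn -26
1.1 24 dx 2.8 dy -6.6 turn -29
[[-0.184, -0.06, 0.215], [-0.16, -0.011, 0.219], [-0.126, 0.008, 0.221]]
```

View pics/w4.png

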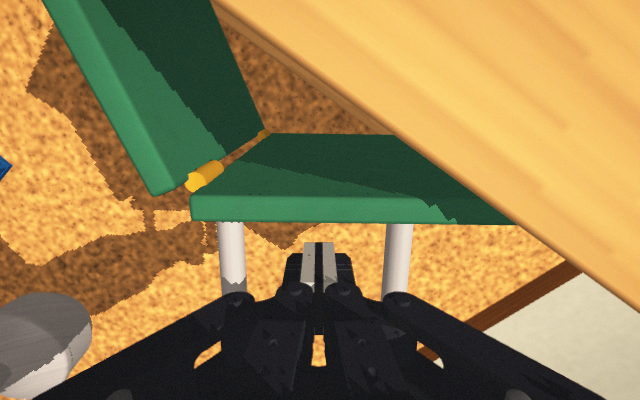

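The door is at about 0.6 rad. The second leaf is square to the tool, with its face at row 222, the fold on the left at (205,175) and posts at columns 232 and 397. The bar pull is near its dead point here, with 15 N showing. I'll back off towards the face and push towards the fold and inward.

drive_tool --increments '[{"dx":0.3,"dy":-0.4,"dz":0,"turn":-1,"jaw":1},{"dx":0.5,"dy":-0.8,"dz":0,"turn":-3,"jaw":1},{"dx":0.7,"dy":-1.2,"dz":0,"turn":-5,"jaw":1},{"dx":0.9,"dy":-1.6,"dz":0,"turn":-7,"jaw":1},{"dx":1.1,"dy":-2.0,"dz":0,"turn":-9,"jaw":1},{"dx":1.3,"dy":-2.4,"dz":0,"turn":-10,"jaw":1},{"dx":1.5,"dy":-2.8,"dz":0,"turn":-12,"jaw":1},{"dx":1.6,"dy":-3.1,"dz":0,"turn":-12,"jaw":1}]'

```text
clock: 6.9
eef_pos: [0.6756, -0.0196, 0.2149]
tcp_rot: [0.001, 0.227, 0.974, 0.0]
force: [2.6, 1.3, -0.5]
opening: -0.0001
gripper_force: 1.0
```

```bash
python3 - <<'E'
from h import *
x,a=now()
rows(x,a,[(k*.025,22,8) for k in range(32,43)])
E
```

```text
t 6.90 cup [-175.4   -1.3  214.9] tool a 0.803 F cup [ 0.4 -2.9] [ 2.6  1.3 -0.5]
0.8 22 dx 0.5 dy 0.2 turn 0
0.83 22 dx 0.6 dy -0.0 turn -1
0.85 22 dx 0.8 dy -0.3 turn -3
0.88 22 dx 0.9 dy -0.6 turn -4
0.9 22 dx 1.0 dy -0.9 turn -6
0.93 22 dx 1.2 dy -1.1 turn -7
0.95 22 dx 1.3 dy -1.4 turn -8
0.98 22 dx 1.5 dy -1.7 turn -10
1.0 22 dx 1.7 dy -2.0 turn -11
1.03 22 dx 1.8 dy -2.3 turn -13
1.05 22 dx 2.0 dy -2.5 turn -14
```

drive_tool --increments '[{"dx":0.3,"dy":0,"dz":0,"turn":0,"jaw":1},{"dx":0.6,"dy":0,"dz":0,"turn":-1,"jaw":1},{"dx":0.8,"dy":-0.3,"dz":0,"turn":-3,"jaw":1},{"dx":0.9,"dy":-0.6,"dz":0,"turn":-4,"jaw":1},{"dx":1.0,"dy":-0.9,"dz":0,"turn":-6,"jaw":1},{"dx":1.2,"dy":-1.1,"dz":0,"turn":-7,"jaw":1},{"dx":1.3,"dy":-1.4,"dz":0,"turn":-8,"jaw":1},{"dx":1.5,"dy":-1.7,"dz":0,"turn":-10,"jaw":1},{"dx":1.5,"dy":-1.7,"dz":0,"turn":-10,"jaw":1}]'

```text
clock: 7.8
eef_pos: [0.6544, -0.0292, 0.2143]
tcp_rot: [0.0, 0.142, 0.99, -0.001]
force: [2.2, -3.2, 0.2]
opening: 0.0001
gripper_force: 2.1
```

```bash
python3 - <<'E'
from h import *
x,a=now(); o=get_obs(); p=grab_frame("wrist"); save(p,"w5")
rows(x,a,[(k*.02,22,8) for k in range(47,62)])
E
```

```text
t 7.80 cup [-178.1   21.8  214.3] tool a 0.977 F cup [-3.7 -1.1] [ 2.2 -3.2  0.2]
0.94 22 dx -0.3 dy 0.5 turn 2
0.96 22 dx -0.1 dy 0.3 turn 1
0.98 22 dx 0.0 dy 0.1 turn -0
1.0 22 dx 0.2 dy -0.1 turn -1
1.02 22 dx 0.4 dy -0.3 turn -2
1.04 22 dx 0.6 dy -0.5 turn -4
1.06 22 dx 0.8 dy -0.7 turn -5
1.08 22 dx 1.0 dy -0.9 turn -6
1.1 22 dx 1.2 dy -1.1 turn -7
1.12 22 dx 1.4 dy -1.3 turn -8
1.14 22 dx 1.6 dy -1.5 turn -9
1.16 22 dx 1.8 dy -1.7 turn -10
1.18 22 dx 2.0 dy -1.9 turn -12
1.2 22 dx 2.3 dy -2.1 turn -13
1.22 22 dx 2.5 dy -2.3 turn -14
```

View pics/w5.png

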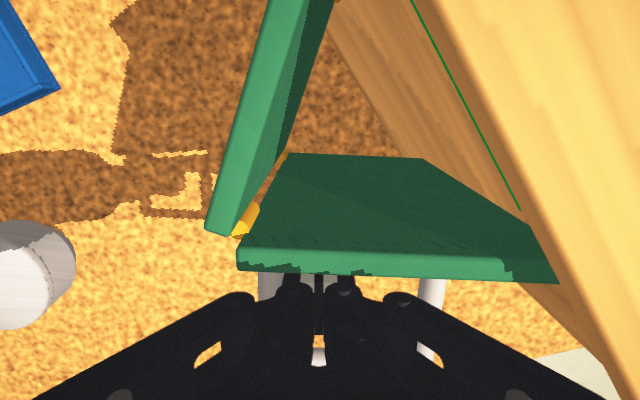

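The fingers are against the leaf face near the fold post (275,285), and the door is at about 0.97 rad. From here I'll feel forward in short pushes.

drive_tool --increments '[{"dx":0.2,"dy":-0.1,"dz":0,"turn":-1,"jaw":1},{"dx":0.4,"dy":-0.3,"dz":0,"turn":-2,"jaw":1},{"dx":0.4,"dy":-0.3,"dz":0,"turn":-2,"jaw":1}]'

```text
clock: 8.15
eef_pos: [0.6503, -0.0318, 0.2144]
tcp_rot: [0.001, 0.125, 0.992, -0.001]
force: [5.4, -7.6, -1.0]
opening: -0.0002
gripper_force: 3.5
```

drive_tool --increments '[{"dx":0.2,"dy":-0.1,"dz":0,"turn":-1,"jaw":1},{"dx":0.4,"dy":-0.3,"dz":0,"turn":-2,"jaw":1},{"dx":0.4,"dy":-0.3,"dz":0,"turn":-2,"jaw":1}]'

```text
clock: 8.45
eef_pos: [0.6458, -0.0341, 0.2144]
tcp_rot: [0.001, 0.108, 0.994, -0.002]
force: [6.3, -8.0, -1.2]
opening: 0.0001
gripper_force: 3.9
```

```bash
python3 - <<'E'
from h import *
x,a=now()
rows(x,a,[(k*.02,22,8) for k in range(51,62)])
E
```

```text
t 8.45 cup [-180.2   31.4  214.4] tool a 1.045 F cup [-9.5 -3.6] [ 6.3 -8.  -1.2]
1.02 22 dx -0.3 dy 0.4 turn 1
1.04 22 dx -0.1 dy 0.2 turn 0
1.06 22 dx 0.1 dy -0.0 turn -1
1.08 22 dx 0.3 dy -0.2 turn -2
1.1 22 dx 0.5 dy -0.4 turn -3
1.12 22 dx 0.7 dy -0.5 turn -4
1.14 22 dx 0.9 dy -0.7 turn -5
1.16 22 dx 1.2 dy -0.9 turn -7
1.18 22 dx 1.4 dy -1.1 turn -8
1.2 22 dx 1.7 dy -1.2 turn -9
1.22 22 dx 1.9 dy -1.4 turn -10
```

```bash
cat >> h.py <<'E'
def door():
    o=get_obs(); p=grab_frame("wrist"); X=cup(wpts(p,o,np.ones((400,640),bool)))*1000
    im=p["image"][np.nonzero(p["depth"]>0)].astype(int); g=(im[:,1]>im[:,0]+25)&(abs(X[:,2]-226)<5)
    Q=X[g][:,:2]; tx=cup(tool(o)[1][None])[0,:2]*1000
    # fit a: top-edge points lie on leaf 1 or leaf 2 bands (1..11 outside hinge lines)
    best=None
    for a in np.arange(.7,1.42,.005):
        s,c=np.sin(a),np.cos(a); J=np.array([-88,133.]); G=np.array([-88,133-260*c])
        n2=np.array([-c,-s]);t2=np.array([-s,c]); n1=np.array([-c,s]);t1=np.array([-s,-c])
        d=[]
        for B,n,t in((G,n2,t2),(J,n1,t1)):
            q=Q-B; u=q@n; v=q@t; d.append(np.maximum(abs(u-6)-5,0)+np.maximum(abs(v-65)-65,0))
        e=np.minimum(np.minimum(*d),15).mean()
        if best is None or e<best[0]: best=(e,a,(tx-G)@n2,(tx-G)@t2)
    print("door fit err %.2f a %.3f tool d %.1f along %.1f"%best,len(Q)); return best[1]
E
python3 -c "
from h import *
now(); door()"
```

```text
t 8.45 cup [-180.2   31.4  214.4] tool a 1.045 F cup [-9.5 -3.6] [ 6.3 -8.  -1.2]
door fit err 0.21 a 1.035 tool d 20.3 along 95.2 16931
```

```bash
python3 -c "
from h import *
x,a=now()
rows(x,a,[(k*.02,20,10.5) for k in range(51,60)])"
```

```text
t 8.50 cup [-180.1   31.4  214.4] tool a 1.045 F cup [-9.6 -3.5] [ 6.3 -8.1 -0.9]
1.02 20 dx -0.1 dy 0.1 turn 1
1.04 20 dx 0.1 dy -0.1 turn 0
1.06 20 dx 0.3 dy -0.3 turn -1
1.08 20 dx 0.5 dy -0.5 turn -2
1.1 20 dx 0.7 dy -0.6 turn -3
1.12 20 dx 0.9 dy -0.8 turn -4
1.14 20 dx 1.1 dy -1.0 turn -5
1.16 20 dx 1.3 dy -1.2 turn -7
1.18 20 dx 1.6 dy -1.4 turn -8
```

drive_tool --increments '[{"dx":0.1,"dy":-0.2,"dz":0,"turn":-1,"jaw":1},{"dx":0.3,"dy":-0.4,"dz":0,"turn":-2,"jaw":1},{"dx":0.4,"dy":-0.4,"dz":0,"turn":-2,"jaw":1},{"dx":0.4,"dy":-0.4,"dz":0,"turn":-2,"jaw":1}]'

```text
clock: 8.9
eef_pos: [0.6407, -0.0359, 0.2143]
tcp_rot: [0.0, 0.091, 0.996, -0.001]
force: [4.0, -4.0, -1.7]
opening: -0.0002
gripper_force: 2.4
```

```bash
python3 -c "
from h import *
now(); door()"
```

```text
t 8.90 cup [-180.3   36.9  214.3] tool a 1.080 F cup [-5.  -2.6] [ 4.  -4.  -1.7]
door fit err 0.16 a 1.085 tool d 20.7 along 93.5 17331
```

drive_tool --increments '[{"dx":0.2,"dy":-0.2,"dz":0,"turn":-1,"jaw":1},{"dx":0.4,"dy":-0.4,"dz":0,"turn":-2,"jaw":1},{"dx":0.5,"dy":-0.4,"dz":0,"turn":-2,"jaw":1},{"dx":0.5,"dy":-0.4,"dz":0,"turn":-2,"jaw":1}]'

```text
clock: 9.35
eef_pos: [0.636, -0.0383, 0.2144]
tcp_rot: [0.002, 0.073, 0.997, -0.0]
force: [8.5, -2.5, -1.5]
opening: 0.0002
gripper_force: 4.4
```

```bash
python3 -c "
from h import *
now(); door()"
```

```text
t 9.35 cup [-181.2   42.1  214.4] tool a 1.116 F cup [-5.  -7.4] [ 8.5 -2.5 -1.5]
door fit err 0.11 a 1.125 tool d 21.0 along 93.3 17740
```

drive_tool --increments '[{"dx":0.1,"dy":-0.1,"dz":0,"turn":-1,"jaw":1},{"dx":0.2,"dy":-0.2,"dz":0,"turn":-1,"jaw":1},{"dx":0.2,"dy":-0.2,"dz":0,"turn":-1,"jaw":1}]'

```text
clock: 9.7
eef_pos: [0.6357, -0.0384, 0.2145]
tcp_rot: [0.004, 0.063, 0.998, 0.001]
force: [18.5, 2.6, -4.2]
opening: 0.0003
gripper_force: 8.8
```

```bash
python3 -c "
from h import *
now(); door()"
```

```text
t 9.70 cup [-181.2   42.3  214.5] tool a 1.135 F cup [ -3.1 -18.4] [18.5  2.6 -4.2]
door fit err 0.11 a 1.125 tool d 20.8 along 93.3 17843
```

drive_tool --increments '[{"dx":0.1,"dy":0,"dz":0,"turn":0,"jaw":1},{"dx":0.1,"dy":0,"dz":0,"turn":0,"jaw":1},{"dx":0.1,"dy":0,"dz":0,"turn":0,"jaw":1}]'

```text
clock: 10.05
eef_pos: [0.6356, -0.0384, 0.2145]
tcp_rot: [0.005, 0.063, 0.998, 0.001]
force: [22.5, 2.0, -4.5]
opening: 0.0001
gripper_force: 10.9
```

```bash
python3 -c "
from h import *
now(); door()"
```

```text
t 10.05 cup [-181.1   42.4  214.5] tool a 1.135 F cup [ -4.9 -22.1] [22.5  2.  -4.5]
door fit err 0.11 a 1.125 tool d 20.7 along 93.3 17834
```

It's firm: force went from 9 to 22.6 N with no further door motion, after a 0.04 rad stretch at higher resistance. Now I'll release, centre in the gap and check before lifting.

drive_tool --increments '[{"dx":-0.3,"dy":0.2,"dz":0,"turn":0,"jaw":1},{"dx":-0.6,"dy":0.4,"dz":0,"turn":0,"jaw":1},{"dx":-0.9,"dy":0.5,"dz":0,"turn":0,"jaw":1},{"dx":-1.2,"dy":0.6,"dz":0,"turn":0,"jaw":1},{"dx":-1.2,"dy":0.6,"dz":0,"turn":0,"jaw":1}]'

```text
clock: 10.6
eef_pos: [0.6443, -0.0347, 0.214]
tcp_rot: [-0.0, 0.063, 0.998, 0.0]
force: [0.6, 0.1, -0.6]
opening: -0.0003
gripper_force: 0.0
```

```bash
python3 -c "
from h import *
now(); door()"
```

```text
t 10.60 cup [-180.3   33.1  214. ] tool a 1.135 F cup [-0.1 -0.7] [ 0.6  0.1 -0.6]
door fit err 0.13 a 1.120 tool d 28.2 along 88.9 17534
```

No contact, and the door stays at 1.12 rad. I'll lift straight out.

drive_tool --increments '[{"dx":-0.1,"dy":0.3,"dz":0,"turn":0,"jaw":1},{"dx":-0.1,"dy":0.3,"dz":-2,"turn":0,"jaw":1},{"dx":-0.1,"dy":0.3,"dz":-4,"turn":0,"jaw":1},{"dx":-0.1,"dy":0.3,"dz":-7,"turn":0,"jaw":1},{"dx":-0.1,"dy":0.3,"dz":-10,"turn":0,"jaw":1},{"dx":-0.1,"dy":0.3,"dz":-12,"turn":0,"jaw":1},{"dx":-0.1,"dy":0.3,"dz":-12,"turn":0,"jaw":1},{"dx":-0.1,"dy":0.3,"dz":-12,"turn":0,"jaw":1}]'

```text
clock: 11.45
eef_pos: [0.6457, -0.032, 0.3339]
tcp_rot: [0.0, 0.063, 0.998, 0.0]
force: [0.3, -0.1, -0.7]
opening: 0.0002
gripper_force: 0.0
```

```bash
python3 -c "
from h import *
now(); door(); p=grab_frame('wrist'); save(p,'w6')"
```

```text
t 11.45 cup [-178.1   30.9  333.9] tool a 1.135 F cup [-0.1 -0.3] [ 0.3 -0.1 -0.7]
door fit err 0.10 a 1.120 tool d 29.2 along 86.0 5103
```

View pics/w6.png

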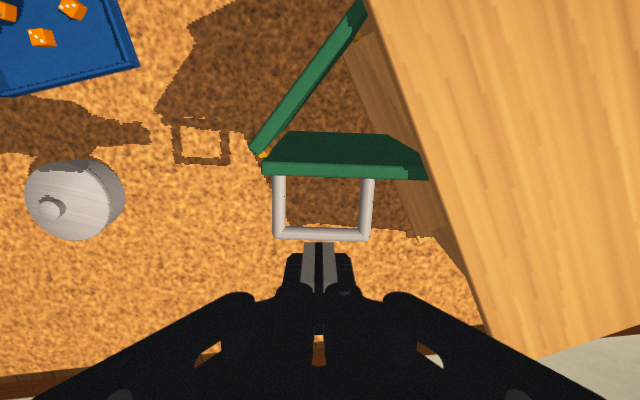

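The door is folded back, with the fold at (265,155). The fingers are clear above the handle at (320,235), and the tray and bowl at left are untouched. I'll hand in.

```bash
python3 -c "
from rig import *
print(finish_job())"
```

```text
the job is handed in; nothing more can be done
None
```

I pulled the door out by its handle and folded it back to about 1.12 rad, where it came up firm (about 23 N, no further movement), left it folded with the gripper clear and handed the job in; no verdict came back.

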